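# Zero the height gauge on the master, then gauge the printing block

### The arm

A 6-joint arm with a two-finger parallel gripper is mounted at the origin on a cart in front of the work surface, level with it; the furniture and walls round the work are solid. World frame = base frame: x ahead of the robot, y to its left, z up, the work surface at z = 0. Lengths are in m, angles in rad, forces in N, time in s.
With the tool pointing down it reaches from about 0.275 to 0.725 m from the base axis. Payload 15.9 kg.
Tool frame: the origin (TCP) lies between the finger pads; the fingertips stand tip_extent ahead of it and the grasp point (between the pads) lies 5 mm behind it (tip_extent is the distance from the TCP to the fingertips, in m); z points along the fingers, x is the direction in which the jaws open and shut, and the axes are right-handed (so a half turn about z gives the same grasp; the last joint's range is limited). The gripper opens to 85 mm and grips with 20 to 120 N. Pads are 22 mm wide; open, the fingers measure 114 mm over their backs; the gripper's body (76 mm by 85 mm) begins 54 mm behind the grasp point. The pads swing forward as they close: fully open they stand 13 mm farther back than shut.
Start: joints at [1.193, 0.213, -0.034, 1.323, 0, 1.571], TCP at [0.184, 0.465, 0.245] pointing down, gripper open.
Joint ranges: [-2.98, 2.98], [-0.74, 1.72], [-1.14, 1.35], [-2.1, 2.04], [-1.57, 1.44], [-3.14, 3.14]. Speed limits (rad/s): [1.89, 1.89, 2.39, 2.57, 3.14, 3.14].

### API

Orientations are given as a unit quaternion [x, y, z, w].
In Python, from plant import * gives the robot as it stands.
- The arm moves only by the tool arm_command, never from a script. Its argument "plan" is a list of rows, each an object of numbers: "ax", "ay", "az": the turn, a rotation vector about the world's x, y, z in degrees; "dx", "dy", "dz": the shift along the world's x, y, z in cm; "grip": the opening, from 0 (shut) to 1 (fully open). A call has 1 to 8 rows; each row shifts and turns the commanded pose from where the row before left it; what a row does not reach is not made up. A row lasts 1/10 s, in which the tool goes at most 50 mm and 8.59 degrees, less where a joint would pass 70% of its speed; a pose out of reach is approached as far as the arm can. A call is refused whole if a number of a shift passes 5 or a number of a turn 8.59, either way. A call with a gripper value outside its range is refused whole. The fingers move at their own pace and stop on an object; "newtons" is the grip in N (left out, the last holds). Time passes only in rows, so rows that do not move let the fingers close. It gives the time, the measured TCP pose, the force and the opening at its end, in the units of the state.
- get_state(): the state, without advancing time (a new reading comes with each control period).
- grab_frame(name): name is "side" or "top"; returns the picture (384x512x3 uint8, red, green, blue); there is no depth.
- camera_model(name): a dict with "fx", "fy", "cx", "cy" (pixels), "k1" (the pictures are not rectified: a ray, as slopes to the right and down, at radius r is drawn at 1 + k1 r^2 times it, then the intrinsics apply), "R" (3x3) and "t" (3): a world point X has camera coordinates R X + t. Camera axes: x right, y down, z forward; pixel columns grow to the right and rows downward; lengths in m; the calibration is good to about 2 mm. A picture is of the moment at which its call begins. camera_model takes no time and is no camera call.
- close_job(): hands the job in, once; it reports no verdict.
Trained networks look in the newest picture that a camera, given by its name, has taken for a name from the list of things; names that differ only in an ending like _2 or _b are one class to them, and where a whole thing is asked for, a point or a joint stands for the part that bears it (a point fixed in the world has none). Each returns a list of dicts, best first, with "p" (0 to 1); they miss things now and then, are a little off and sometimes report something else, mostly with a low value. They report only what shows in the picture. A call takes as long as a camera call.
- boxes_of(label, camera): "point" ([x, y, z] in m, in the coordinates of the camera as it stood for that picture, good to about 4 mm: the middle of the surface that is visible of it).
- silhouettes(label, camera): "region" (384x512 bool, what is visible of it).
- landmark_of(label, camera): "point" ([x, y, z] in m, in the coordinates of the camera as it stood for that picture, good to about 4 mm: a listed point, or the origin of a listed thing).
The state is a dict: "time_s": time; "joints": joint angles; "dq": joint speeds; "tau": joint torques, N m; "ee_pos": TCP position; "eef_rot": TCP orientation; "force": force on the tool from outside, world axes, zero at the start; "wrist_torque": the same for the moment, N m; "gripper_width": opening from 0.0 (shut) to 1.0 (fully open).
Only numpy, scipy, OpenCV 4.12 (cv2) and the standard library are available. Lean on these libraries where they do the work, as an engineer would, in place of code of your own. Each camera call takes 0.05 s, during which the arm holds its last target. There are 200 camera calls.

### The job

Slide the steel master block in under the gauge's sprung foot until it sits squarely home against the end stop, then turn the bar knob on the dial so that the brass zero hand stands over the needle. Then draw the master out, lay it flat on the table again, and slide the wooden printing block in under the foot in its place, squarely home against the stop; leave it there, without moving the zero hand again. Feel for the stop gently, never ramming it (keep under 20 N), and leave the other things on the table alone.

Things in the scene. Friction and masses are not known exactly. Their poses are not given: they have to be found in the camera images.
- gauge: Bench height comparator fixed to the table. Base plate 255 x 70 mm (x -120 to +135), its front part a ground steel anvil 56 mm wide, 12 mm high. Sprung round foot over the anvil, then a round dial (88 mm across, facing up, rim 72 mm high) at x +80 mm. Origin: on the table right under the foot. x points from the open mouth past the foot to the dial: blocks slide in along +x. z up.
- anvil (a point): Point on the anvil top under the foot, 12 mm above the table, axes as the gauge. A steel end stop (40 mm wide, 16 mm high) is clamped across the anvil; its front, a stiff sprung buffer plate (6 N per mm, 6 mm travel), stands at rest x +12 to +40 mm from here. Its setting changes and is not reported: feel for it. Block against buffer: 20 N at most.
- foot_tip (a point): Centre of the underside of the sprung steel foot (48 mm across, flat 12 mm across, skirt rising at 30 degrees all round as a lead-in); 33.5 mm above the table when empty. A block under it lifts it (13 mm at most) against about 3 to 4 N; sliding a block in takes up to about 8 N along x before it meets the stop.
- needle_tip (a point): Tip of the thin dark needle of the dial, 34 mm from the dial axis, 71.5 mm above the table. Turns clockwise (seen from above) 0.30 rad for each mm that the foot rises. With the gauge empty it points along the gauge's x.
- zero_tip (a point): Tip of the brass zero hand, 34 mm from the dial axis, just above the needle (74.5 mm above the table). x outward along the hand, z up. Turns with the knob and stays where it is left (friction 0.05 Nm). With the master in, it is 0.5 to 1.35 rad short of the needle: turn it clockwise.
- zero_knob (a point): Grip point of the black bar knob that carries the zero hand: on the dial axis, 92 mm above the table. The bar is 32 mm long (along the hand), 11 mm wide, from 78 to 102 mm above the table. x along the hand, z up.
- master: Master block: plain ground steel bar 100 x 36 x 24 mm with two small dark bores in its top, about 0.35 kg, lying loose on the table in front of the mouth. Origin: centre of its underside; x along its 100 mm length (either end may go first), z up. Under the foot it lifts the foot 2.5 mm.
- print_block: The part: printing block, pale wooden mount with a 4 mm dark brown lino face on top, 100 x 44 x 26.5 mm, about 0.12 kg, lying loose on the table in front of the mouth. Origin: centre of its underside; x along its 100 mm length (either end may go first), z up. Under the foot it lifts the foot 5 mm.
- glue_stick: Bystander: upright glue stick, 26 mm across, 87 mm tall. Origin: centre of its underside.
- eraser: Bystander: eraser in a sleeve, 19 x 43 x 13 mm. Origin: centre of its underside.
- gouge: Bystander: lino gouge with a wooden handle, 23 x 112 x 24 mm. Origin: centre of its underside.
- marker: Bystander: black marker pen, 18 x 138 x 18 mm. Origin: centre of its underside.

How it is judged:
By the outcome, as a careful person would: the job done as asked, in the order asked, and still so for the second after the job is handed in, with the robot touching nothing.
It also fails if it takes over 72 s, if anything falls off the work surface, if the arm or the gripper's body presses on something with over 40 N, if the wrist force passes 120 N, or if a joint passes its speed limit or range.

## Working session

There is one attempt and no reset: what is moved stays moved. The work goes in short steps, Python scripts to look and compute and a tool call to move; the robot and the scene stay as the last step left them, time stands still between calls to the robot, and variables do not carry over. Pictures are saved under pics/ and viewed, about 8 in all and at most 12, crops included, and the job is handed in when it is done.

Besides the shell and the picture viewer there is one more tool, called after "Call:" by a JSON object that holds its "op" and its "data", one argument or row to a line. arm_command: Moves the arm, as the interface text tells. Its arguments: {"type":"object","properties":{"plan":{"type":"array"},"newtons":{"type":"number"}},"required":["plan"]}

```bash
mkdir -p pics; ls
cat > h.py <<'E'
from plant import *
import numpy as np, cv2
def world(p,cam):
    m=camera_model(cam); return np.array(m["R"]).T@(np.array(p)-np.array(m["t"]))
def px(X,cam):
    m=camera_model(cam); c=np.array(m["R"])@np.array(X)+np.array(m["t"]); s=c[:2]/c[2]; s=s*(1+m["k1"]*(s@s))
    return np.array([m["fx"]*s[0]+m["cx"],m["fy"]*s[1]+m["cy"]])
def ray(u,v,z,cam):
    m=camera_model(cam); d=np.array([(u-m["cx"])/m["fx"],(v-m["cy"])/m["fy"]]); s=d.copy()
    for _ in range(20): s=d/(1+m["k1"]*(s@s))
    R=np.array(m["R"]); C=-R.T@np.array(m["t"]); w=R.T@np.array([s[0],s[1],1]); return C+w*(z-C[2])/w[2]
def rect(mask,z,cam):
    c=max(cv2.findContours(mask.astype(np.uint8),0,1)[0],key=cv2.contourArea)[:,0]
    P=np.array([ray(u,v,z,cam)[:2] for u,v in c])*1000
    return cv2.minAreaRect(P.astype(np.float32))
def save(cam,n,crop=None,k=1):
    f=grab_frame(cam)[:,:,::-1]
    if crop: a,b,c,d=crop; f=f[b:d,a:c]
    cv2.imwrite(f"pics/{n}.png",cv2.resize(f,None,fx=k,fy=k,interpolation=2))
E
python3 - <<'E'
from h import *
np.set_printoptions(precision=4,suppress=True)
print(get_state())
for c in ("top","side"):
    save(c,c+"0")
    m=camera_model(c); print(c,-np.array(m["R"]).T@m["t"],m["fx"])
    for l in ["anvil","foot_tip","needle_tip","zero_tip","zero_knob","gauge","master","print_block","glue_stick","eraser","gouge","marker"]:
        r=landmark_of(l,c)
        print(l,[(world(q["point"],c),round(q["p"],2)) for q in r[:2]])
a=cv2.imread("pics/top0.png");b=cv2.imread("pics/side0.png")
E
```

```text
pics
{'time_s': 0.0, 'joints': array([ 1.193 ,  0.2134, -0.0351,  1.3235, -0.    ,  1.5708]), 'dq': array([ 0.0003, -0.0025, -0.0028,  0.0012, -0.0009,  0.0002]), 'tau': array([  0.0037, -68.6162,  48.712 ,   0.0172,   0.0001,  -0.0001]), 'ee_pos': array([0.1843, 0.4644, 0.2448]), 'eef_rot': array([ 0.8273,  0.5617, -0.0005,  0.0003]), 'force': array([-0.6748, -0.2525, -0.4808]), 'wrist_torque': array([0.037 , 0.0346, 0.0212]), 'gripper_width': 1.0035974452131944}
top [0.3923 0.0463 1.5233] 427.37923910002405
anvil [(array([ 0.5942, -0.0559,  0.0089]), 0.74)]
foot_tip [(array([ 0.5923, -0.0543,  0.0307]), 0.44), (array([ 0.6242,  0.2459, -0.0027]), 0.28)]
needle_tip []
zero_tip [(array([ 0.5989, -0.1657,  0.0751]), 0.36)]
zero_knob [(array([ 0.5854, -0.1321,  0.0922]), 0.52)]
gauge [(array([ 0.5952, -0.0527,  0.0024]), 0.85), (array([ 0.5323,  0.3976, -0.0006]), 0.23)]
master [(array([0.4349, 0.2549, 0.002 ]), 0.59), (array([ 0.532 ,  0.398 , -0.0031]), 0.36)]
print_block [(array([ 0.624 ,  0.2475, -0.0026]), 0.91), (array([ 0.5917, -0.0499,  0.0304]), 0.38)]
glue_stick [(array([ 0.3
[... 386 characters left out ...]
(array([ 0.5958, -0.0516,  0.0331]), 0.58)]
needle_tip [(array([ 0.4576, -0.2789, -0.0005]), 0.52)]
zero_tip [(array([ 0.598 , -0.1621,  0.0733]), 0.67)]
zero_knob [(array([ 0.5833, -0.1326,  0.0965]), 0.55)]
gauge [(array([ 0.5956, -0.0574, -0.0046]), 0.62)]
master [(array([0.4357, 0.2563, 0.0031]), 0.83)]
print_block [(array([ 0.5992, -0.0532,  0.0139]), 0.66), (array([ 0.6203,  0.2505, -0.0008]), 0.65)]
glue_stick [(array([ 0.3915, -0.2121,  0.0015]), 0.82)]
eraser [(array([0.4343, 0.2572, 0.0036]), 0.7), (array([0.5335, 0.396 , 0.0028]), 0.53)]
gouge [(array([ 0.5983, -0.163 ,  0.0723]), 0.7), (array([ 0.7529, -0.1803, -0.0004]), 0.44)]
marker [(array([ 0.4564, -0.277 ,  0.0002]), 0.81)]
```

Run:
```python
from h import *
np.set_printoptions(precision=4,suppress=True)
save("top","t1",(80,60,512,370),1.8)
for l,z in (("master",.024),("print_block",.0265),("gauge",.012)):
    r=silhouettes(l,"top")
    for q in r[:2]: print(l,q["p"],q["region"].sum(),rect(q["region"],z,"top"))
```

```text
master 0.57 305 ((434.9763488769531, 254.62069702148438), (37.31917190551758, 102.6418685913086), 13.731209754943848)
print_block 0.86 372 ((619.6093139648438, 244.42141723632812), (102.75973510742188, 48.01390075683594), 85.19366455078125)
print_block 0.39 95 ((736.1661376953125, -157.62326049804688), (25.41841697692871, 57.275428771972656), 44.89645004272461)
gauge 0.75 1371 ((592.8555297851562, -65.88742065429688), (242.9656219482422, 90.69703674316406), 87.87940979003906)
```

View pics/top0.png

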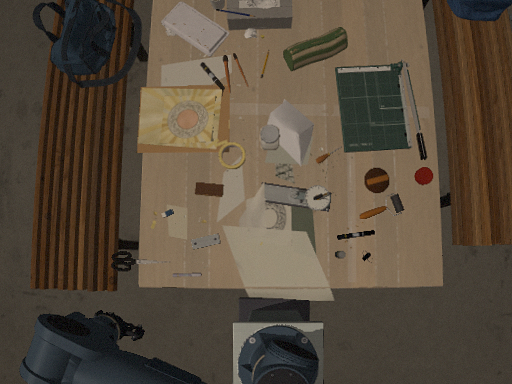

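View pics/side0.png

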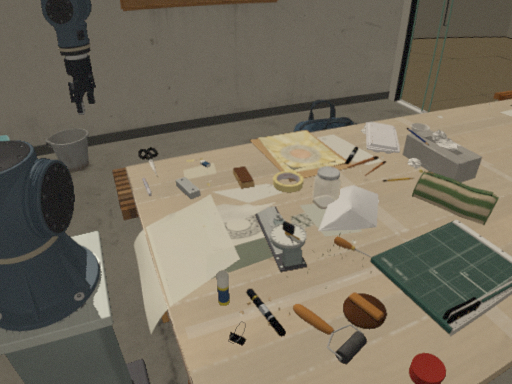

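Run:
```python
from h import *
np.set_printoptions(precision=4,suppress=True)
f=grab_frame("top")[:,:,::-1];g=grab_frame("side")[:,:,::-1]
A=cv2.resize(f[172:222,250:340],None,fx=7,fy=7,interpolation=cv2.INTER_CUBIC)
B=cv2.resize(g[195:275,245:315],None,fx=7,fy=7,interpolation=cv2.INTER_CUBIC)
cv2.imwrite("pics/ga.png",A);cv2.imwrite("pics/gb.png",B)
o=np.array([.5945,-.0535]);
for a in(-94,-97.6,-101):
    d=np.array([np.cos(np.radians(a)),np.sin(np.radians(a))]);n=np.array([-d[1],d[0]])
    for x,y,z in((-.12,.028,.012),(-.12,-.028,.012),(.08,0,.072),(.135,.035,.01),(.135,-.035,.01)):
        X=np.r_[o+d*x+n*y,z]; print(a,x,y,(px(X,"top")-[250,172])*7,(px(X,"side")-[245,195])*7)
```

```text
-94 -0.12 0.028 [67.8634 99.0671] [172.0588  77.7854]
-94 -0.12 -0.028 [ 60.077  207.5362] [ 45.6459 103.0321]
-94 0.08 0 [469.3509 164.2517] [313.6218 266.7705]
-94 0.135 0.035 [564.907  120.3697] [459.6286 480.1793]
-94 0.135 -0.035 [558.2303 255.8891] [273.4238 528.302 ]
-97.6 -0.12 0.028 [72.786  84.9274] [190.4246  77.053 ]
-97.6 -0.12 -0.028 [ 58.157  192.5673] [61.7727 97.5451]
-97.6 0.08 0 [468.4906 174.3651] [300.058  269.5361]
-97.6 0.135 0.035 [567.8536 137.0844] [439.8455 489.6728]
-97.6 0.135 -0.035 [552.5997 271.9468] [247.632  529.2606]
-101 -0.12 0.028 [78.2449 71.8938] [207.8499  76.9735]
-101 -0.12 -0.028 [ 57.2182 178.3628] [77.4403 92.9413]
-101 0.08 0 [467.0902 183.8488] [286.9207 271.6363]
-101 0.135 0.035 [569.6655 153.0129] [420.1099 497.8153]
-101 0.135 -0.035 [546.3483 286.7635] [223.1302 529.0871]
```

View pics/ga.png

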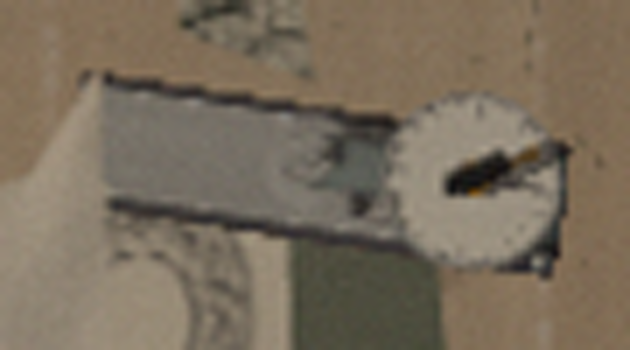

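View pics/gb.png

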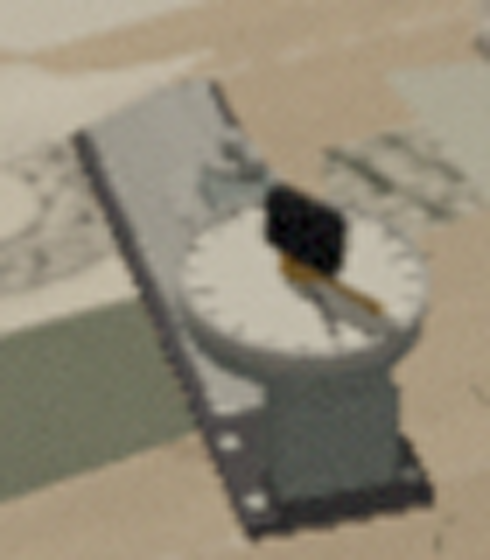

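Run:
```python
import plant; print([ (n,getattr(plant,n)) for n in dir(plant) if not n.startswith('__')])
from h import *
np.set_printoptions(precision=4,suppress=True)
f=cv2.imread("pics/top0.png"); g=cv2.cvtColor(f,6).astype(float)
# anvil edges: bright->dark transition, subpixel min of dark edge
for lo,hi in((180,192),(198,211)):
    U=[];V=[]
    for c in range(265,304):
        s=7 if 0 else 1
        base=(183.5 if lo==180 else 201.5)+(c-265)*0.15
        rows=np.arange(int(round(base))-3,int(round(base))+4); w=np.clip(105-g[rows,c],0,None)
        if w.sum()>0: U.append(c);V.append((w*rows).sum()/w.sum())
    P=np.array([ray(u,v,.010,"top")[:2] for u,v in zip(U,V)])*1000
    k=np.polyfit(P[:,1],P[:,0],1); r=P[:,0]-np.polyval(k,P[:,1]); m=abs(r)<4
    k=np.polyfit(P[m,1],P[m,0],1); print(len(U),m.sum(),"deg",-90-np.degrees(np.arctan(k[0])),"x at y=-.0535",np.polyval(k,-53.5),r[m].std())
print(g[178:214,270].astype(int),g[178:214,290].astype(int))
```

```text
[('IKError', <class 'plant.IKError'>), ('boxes_of', <function make.<locals>.keyed.<locals>.call at 0x7fa4c86f8860>), ('camera_model', <function make.<locals>.<lambda> at 0x7fa4c86f8680>), ('close_job', <function connect.<locals>.done at 0x7fa4c866b740>), ('get_state', <function make.<locals>.<lambda> at 0x7fa4c86f85e0>), ('grab_frame', <function make.<locals>.drawn_camera at 0x7fa4c86f80e0>), ('landmark_of', <function make.<locals>.keyed.<locals>.call at 0x7fa4c86f8c20>), ('silhouettes', <function make.<locals>.keyed.<locals>.call at 0x7fa4c86f8a40>), ('tip_extent', 0.014)]
39 39 deg -100.36125905889581 x at y=-.0535 625.6110779566272 1.349024945094501
39 39 deg -100.76329803547739 x at y=-.0535 560.6664443981081 1.6617430142873006
[109 116 113 111 117  73  49 120 120 109 113 117 114 116 117 112 113 112
 113 112 111 109  99  65  55  88 104 103 122 130 129 137 139 141 141 138] [110 109 113 118 116 112 116 121  73  49 129 122 114 114 112 115 114 111
 105 117 120 119 118 112 113  97  64  55 124 137 131 135 134 134 142 146]
```

Run:
```python
from h import *
np.set_printoptions(precision=3,suppress=True)
g=cv2.cvtColor(cv2.imread("pics/top0.png"),6).astype(float)
for b0 in (183.0,201.0):
    P=[];V=[]
    for c in range(266,303):
        b=int(round(b0+(c-266)*.15)); rows=np.arange(b-2,b+4); w=np.clip(95-g[rows,c],0,None)
        if w.sum()>20: v=(w*rows).sum()/w.sum();V.append(v);P.append(ray(c,v,.010,"top")[:2]*1000)
    P=np.array(P,np.float32); l=cv2.fitLine(P,cv2.DIST_HUBER,0,.01,.01).ravel()
    print(np.array(V)); print(len(P),"ang",np.degrees(np.arctan2(l[1],l[0])),"x@-53.5",l[2]+(-53.5-l[3])*l[0]/l[1])
m=camera_model("top");print(np.array(m["R"]))
```

```text
[183.283 183.558 183.661 183.657 183.676 183.676 183.775 184.385 184.593
 184.645 184.688 184.667 184.671 185.238 185.542 185.636 185.7   185.718
 185.676 185.784 186.353 186.612 186.667 186.705 186.676 186.697 187.14
 187.371 187.343 187.281 187.981 188.447 188.585 189.368 189.468 189.45
 189.494]
37 ang 80.73908 x@-53.5 626.41864
[200.721 200.841 201.132 201.711 201.701 201.776 201.747 201.676 201.712
 202.185 202.812 203.253 202.662 202.682 202.667 202.75  203.295 203.573
 203.613 203.634 203.645 203.682 204.17  204.466 204.563 204.743 205.82
 205.686 205.827 205.882 206.574 206.681 206.811 206.807 206.828 206.849
 207.333]
37 ang 79.44451 x@-53.5 561.4341
[[ 0.001 -1.    -0.013]
 [-0.991  0.001 -0.134]
 [ 0.134  0.013 -0.991]]
```

Run:
```python
from h import *
np.set_printoptions(precision=2,suppress=True)
g=cv2.cvtColor(cv2.imread("pics/top0.png"),6).astype(float)
L=[]
for b0 in (183.0,201.0):
    P=[]
    for c in range(267,292):
        b=int(round(b0+(c-266)*.14)); rows=np.arange(b-2,b+4); w=np.clip(95-g[rows,c],0,None)
        if w.sum()>20: P.append(ray(c,(w*rows).sum()/w.sum(),.010,"top")[:2]*1000)
    P=np.array(P,np.float32); l=cv2.fitLine(P,cv2.DIST_HUBER,0,.01,.01).ravel();L.append(l)
    print("ang",np.degrees(np.arctan2(l[1],l[0])),l[2:])
# dial ellipse from brightness
for cam,fn,cc in (("top","top0",(318,198)),("side","side0",(288,235))):
    f=cv2.imread(f"pics/{fn}.png"); h=cv2.cvtColor(f,cv2.COLOR_BGR2GRAY).astype(float)
    print(cam,"knob guess", ray(*( (317.9,197.9) if cam=="top" else (288.4,235)),.072,cam)*1000)
mid=(L[0][2:]+L[1][2:])/2; print("mid",mid)
for cam in("top","side"):
  for l in("zero_knob","zero_tip","foot_tip","anvil"):
    grab_frame(cam); print(cam,l,[world(q["point"],cam)*1000 for q in landmark_of(l,cam)[:1]])
```

```text
ang 81.58556 [633.41 -12.44]
ang 81.10169 [569.24 -16.  ]
top knob guess [ 580.49 -136.09   72.  ]
side knob guess [ 582.47 -138.3    72.  ]
mid [601.32 -14.22]
top zero_knob [array([ 584.37, -134.38,   90.96])]
top zero_tip [array([ 597.38, -164.66,   75.15])]
top foot_tip [array([591.31, -51.98,  32.36])]
top anvil [array([593.48, -58.41,  11.78])]
side zero_knob [array([ 585.13, -134.12,   96.39])]
side zero_tip [array([ 599.28, -163.35,   69.88])]
side foot_tip [array([598.  , -52.49,  32.14])]
side anvil [array([596.95, -54.46,  12.54])]
```

Call:
{"op": "arm_command", "data": {
  "plan": [
    {"dx":3.04,"dy":-2.24,"dz":-1.8,"az":-6.84,"grip":1},
    {"dx":3.04,"dy":-2.24,"dz":-1.8,"az":-6.84},
    {"dx":3.04,"dy":-2.24,"dz":-1.8,"az":-6.84},
    {"dx":3.04,"dy":-2.24,"dz":-1.8,"az":-6.84},
    {"dx":3.04,"dy":-2.24,"dz":-1.8,"az":-6.84},
    {"dx":3.04,"dy":-2.24,"dz":-1.8,"az":-6.84},
    {"dx":3.04,"dy":-2.24,"dz":-1.8,"az":-6.84},
    {"dx":3.04,"dy":-2.24,"dz":-1.8,"az":-6.84}
  ],
  "newtons": 60
}}

```text
$.plan[0]: bad value
```

Call:
{"op": "arm_command", "data": {
  "plan": [
    {},
    {}
  ]
}}

```text
$.plan[0]: bad value
```

Call:
{"op": "arm_command", "data": {
  "plan": [
    {"ax":0,"ay":0,"az":-6.84,"dx":3.04,"dy":-2.24,"dz":-1.8,"grip":1},
    {"ax":0,"ay":0,"az":-6.84,"dx":3.04,"dy":-2.24,"dz":-1.8,"grip":1},
    {"ax":0,"ay":0,"az":-6.84,"dx":3.04,"dy":-2.24,"dz":-1.8,"grip":1},
    {"ax":0,"ay":0,"az":-6.84,"dx":3.04,"dy":-2.24,"dz":-1.8,"grip":1},
    {"ax":0,"ay":0,"az":-6.84,"dx":3.04,"dy":-2.24,"dz":-1.8,"grip":1},
    {"ax":0,"ay":0,"az":-6.84,"dx":3.04,"dy":-2.24,"dz":-1.8,"grip":1},
    {"ax":0,"ay":0,"az":-6.84,"dx":3.04,"dy":-2.24,"dz":-1.8,"grip":1},
    {"ax":0,"ay":0,"az":-6.84,"dx":3.04,"dy":-2.24,"dz":-1.8,"grip":1}
  ],
  "newtons": 60
}}

```text
time_s: 3.2
ee_pos: [0.4288, 0.2845, 0.1007]
eef_rot: [0.993, 0.116, 0.0, -0.0]
force: [0.9, 1.3, 0.1]
gripper_width: 0.998
```

Call:
{"op": "arm_command", "data": {
  "plan": [
    {"ax":0,"ay":0,"az":0,"dx":0,"dy":0,"dz":0,"grip":1},
    {"ax":0,"ay":0,"az":0,"dx":0,"dy":0,"dz":0,"grip":1}
  ]
}}

```text
time_s: 3.4
ee_pos: [0.4278, 0.2849, 0.1009]
eef_rot: [0.993, 0.118, -0.001, 0.0]
force: [0.2, -0.2, 0.1]
gripper_width: 0.998
```

Call:
{"op": "arm_command", "data": {
  "plan": [
    {"ax":0,"ay":0,"az":0,"dx":0,"dy":0,"dz":-3,"grip":1},
    {"ax":0,"ay":0,"az":0,"dx":0,"dy":0,"dz":-3,"grip":1},
    {"ax":0,"ay":0,"az":0,"dx":0,"dy":0,"dz":-1.5,"grip":1},
    {"ax":0,"ay":0,"az":0,"dx":0,"dy":0,"dz":-1,"grip":1},
    {"ax":0,"ay":0,"az":0,"dx":0,"dy":0,"dz":0,"grip":0.6},
    {"ax":0,"ay":0,"az":0,"dx":0,"dy":0,"dz":0,"grip":0.3},
    {"ax":0,"ay":0,"az":0,"dx":0,"dy":0,"dz":0,"grip":0.2},
    {"ax":0,"ay":0,"az":0,"dx":0,"dy":0,"dz":0,"grip":0.2}
  ]
}}

```text
time_s: 4.2
ee_pos: [0.4282, 0.286, 0.0176]
eef_rot: [0.993, 0.119, 0.001, -0.0]
force: [-1.0, -0.2, 3.3]
gripper_width: 0.405
```

Call:
{"op": "arm_command", "data": {
  "plan": [
    {"ax":0,"ay":0,"az":0,"dx":0,"dy":0,"dz":0,"grip":0.2},
    {"ax":0,"ay":0,"az":0,"dx":0,"dy":0,"dz":0,"grip":0.2},
    {"ax":0,"ay":0,"az":0,"dx":0,"dy":0,"dz":0,"grip":0.2}
  ]
}}

```text
time_s: 4.5
ee_pos: [0.4282, 0.2861, 0.0176]
eef_rot: [0.993, 0.119, 0.001, -0.001]
force: [-3.1, 0.3, 10.5]
gripper_width: 0.411
```

Call:
{"op": "arm_command", "data": {
  "plan": [
    {"ax":0,"ay":0,"az":0,"dx":0,"dy":0,"dz":0,"grip":0.5},
    {"ax":0,"ay":0,"az":0,"dx":0,"dy":0,"dz":0.5,"grip":0.55},
    {"ax":0,"ay":0,"az":0,"dx":0,"dy":0,"dz":0,"grip":0.3},
    {"ax":0,"ay":0,"az":0,"dx":0,"dy":0,"dz":0,"grip":0.2},
    {"ax":0,"ay":0,"az":0,"dx":0,"dy":0,"dz":0,"grip":0.2},
    {"ax":0,"ay":0,"az":0,"dx":0,"dy":0,"dz":0,"grip":0.2}
  ]
}}

```text
time_s: 5.1
ee_pos: [0.4281, 0.2858, 0.0225]
eef_rot: [0.993, 0.119, 0.001, -0.0]
force: [-3.8, -2.8, 19.8]
gripper_width: 0.407
```

Call:
{"op": "arm_command", "data": {
  "plan": [
    {"ax":0,"ay":0,"az":0,"dx":0,"dy":0,"dz":2,"grip":0.2},
    {"ax":0,"ay":0,"az":0,"dx":0,"dy":0,"dz":2,"grip":0.2},
    {"ax":0,"ay":0,"az":0,"dx":0,"dy":0,"dz":0,"grip":0.2}
  ]
}}

```text
time_s: 5.4
ee_pos: [0.4288, 0.2863, 0.0633]
eef_rot: [0.993, 0.119, 0.002, -0.001]
force: [0.8, 0.7, -3.5]
gripper_width: 0.404
```

Run:
```python
from h import *
np.set_printoptions(precision=2,suppress=True)
f=grab_frame("top")[:,:,::-1]
print(get_state()["ee_pos"],get_state()["force"],get_state()["wrist_torque"])
cv2.imwrite("pics/m1.png",np.hstack([cv2.resize(f[200:290,150:260],None,fx=4,fy=4,interpolation=2)]))
for r in silhouettes("master","top")[:2]: print(r["p"],r["region"].sum(),rect(r["region"],.067,"top"))
for c in("side",):
    grab_frame(c); print([(world(q["point"],c)*1000,q["p"]) for q in landmark_of("master",c)[:1]])
```

```text
[0.43 0.29 0.06] [-0.67 -0.1  -4.12] [ 0.12 -0.02 -0.01]
0.61 175 ((440.08251953125, 234.27012634277344), (37.273963928222656, 57.40847396850586), 14.221210479736328)
0.17 1325 ((587.095703125, -61.972808837890625), (226.1221160888672, 88.12574005126953), 86.58230590820312)
[(array([434.41, 259.3 ,  42.93]), 0.61)]
```

View pics/m1.png

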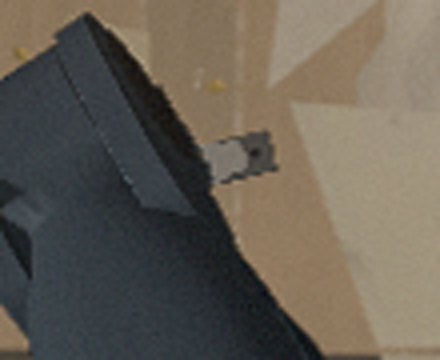

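Call:
{"op": "arm_command", "data": {
  "plan": [
    {"ax":0,"ay":0,"az":-2.79,"dx":2.29,"dy":-2.82,"dz":0,"grip":0.2},
    {"ax":0,"ay":0,"az":-2.79,"dx":2.29,"dy":-2.82,"dz":0,"grip":0.2},
    {"ax":0,"ay":0,"az":-2.79,"dx":2.29,"dy":-2.82,"dz":0,"grip":0.2},
    {"ax":0,"ay":0,"az":-2.79,"dx":2.29,"dy":-2.82,"dz":0,"grip":0.2},
    {"ax":0,"ay":0,"az":-2.79,"dx":2.29,"dy":-2.82,"dz":0,"grip":0.2},
    {"ax":0,"ay":0,"az":-2.79,"dx":2.29,"dy":-2.82,"dz":0,"grip":0.2},
    {"ax":0,"ay":0,"az":-2.79,"dx":2.29,"dy":-2.82,"dz":0,"grip":0.2},
    {"ax":0,"ay":0,"az":-2.79,"dx":2.29,"dy":-2.82,"dz":0,"grip":0.2}
  ]
}}

```text
time_s: 6.4
ee_pos: [0.611, 0.0585, 0.06]
eef_rot: [0.997, -0.077, -0.001, 0.0]
force: [0.9, 0.2, -3.6]
gripper_width: 0.399
```

Call:
{"op": "arm_command", "data": {
  "plan": [
    {"ax":0,"ay":0,"az":0,"dx":0,"dy":0,"dz":-1,"grip":0.2},
    {"ax":0,"ay":0,"az":0,"dx":0,"dy":0,"dz":-1,"grip":0.2},
    {"ax":0,"ay":0,"az":0,"dx":0,"dy":0,"dz":0,"grip":0.2}
  ]
}}

```text
time_s: 6.7
ee_pos: [0.6088, 0.0603, 0.0388]
eef_rot: [0.997, -0.075, -0.002, 0.0]
force: [-1.3, -0.4, -4.9]
gripper_width: 0.405
```

Run:
```python
from h import *
np.set_printoptions(precision=4,suppress=True)
f=grab_frame("side")[:,:,::-1]
s=get_state();print(s["ee_pos"],s["eef_rot"],s["force"],s["time_s"],s["joints"])
g=grab_frame("top")[:,:,::-1]
cv2.imwrite("pics/s2.png",np.hstack([cv2.resize(f[180:270,210:310],None,fx=4,fy=4,interpolation=2),cv2.resize(g[160:250,240:340],None,fx=4,fy=4,interpolation=2)]))
for c in("side","top"):
  for l in("master","foot_tip"):print(c,l,[(world(q["point"],c)*1000,q["p"]) for q in landmark_of(l,c)[:1]])
```

```text
[0.6093 0.0606 0.0399] [ 0.9972 -0.0751 -0.0015  0.0002] [ 0.7303  0.0489 -3.9375] 6.75 [ 0.099   0.5541 -0.0693  0.9504  0.0001  1.8202]
side master [(array([603.2724,  28.9535,  16.4473]), 0.7)]
side foot_tip [(array([598.0537, -48.0547,  32.9519]), 0.52)]
top master []
top foot_tip [(array([593.0657, -52.9384,  29.057 ]), 0.4)]
```

View pics/s2.png

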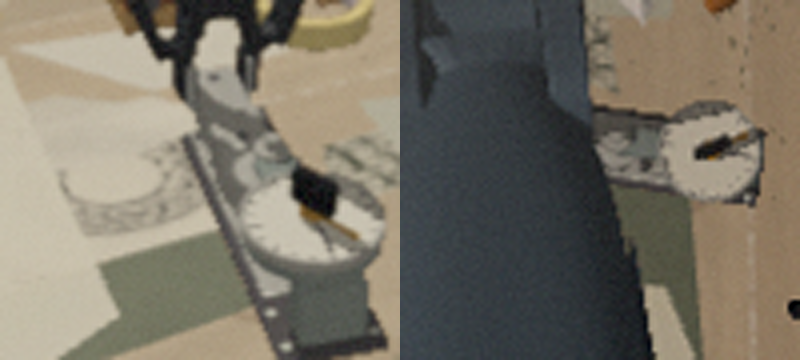

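Call:
{"op": "arm_command", "data": {
  "plan": [
    {"ax":0,"ay":0,"az":0,"dx":0.25,"dy":0,"dz":-0.3,"grip":0.2},
    {"ax":0,"ay":0,"az":0,"dx":0,"dy":0,"dz":-0.1,"grip":0.2},
    {"ax":0,"ay":0,"az":0,"dx":0,"dy":0,"dz":0,"grip":0.2}
  ]
}}

```text
time_s: 7.3
ee_pos: [0.6132, 0.0599, 0.0371]
eef_rot: [0.997, -0.076, -0.0, 0.0]
force: [-0.0, -0.2, -3.2]
gripper_width: 0.405
```

Call:
{"op": "arm_command", "data": {
  "plan": [
    {"ax":0,"ay":0,"az":0,"dx":0,"dy":0,"dz":-0.1,"grip":0.2},
    {"ax":0,"ay":0,"az":0,"dx":0,"dy":0,"dz":0,"grip":0.2}
  ]
}}

```text
time_s: 7.5
ee_pos: [0.6132, 0.0599, 0.0362]
eef_rot: [0.997, -0.076, -0.0, 0.0]
force: [-0.8, 0.6, -2.8]
gripper_width: 0.404
```

Call:
{"op": "arm_command", "data": {
  "plan": [
    {"ax":0,"ay":0,"az":0,"dx":0,"dy":0,"dz":-0.1,"grip":0.2},
    {"ax":0,"ay":0,"az":0,"dx":0,"dy":0,"dz":0,"grip":0.2}
  ]
}}

```text
time_s: 7.7
ee_pos: [0.6133, 0.0599, 0.0352]
eef_rot: [0.997, -0.076, -0.0, 0.0]
force: [-0.8, -1.0, -3.8]
gripper_width: 0.405
```

Call:
{"op": "arm_command", "data": {
  "plan": [
    {"ax":0,"ay":0,"az":0,"dx":0,"dy":0,"dz":-0.1,"grip":0.2},
    {"ax":0,"ay":0,"az":0,"dx":0,"dy":0,"dz":0,"grip":0.2}
  ]
}}

```text
time_s: 7.9
ee_pos: [0.6134, 0.0599, 0.0346]
eef_rot: [0.997, -0.076, 0.0, -0.0]
force: [-2.0, -0.7, 2.1]
gripper_width: 0.402
```

Call:
{"op": "arm_command", "data": {
  "plan": [
    {"ax":0,"ay":0,"az":0,"dx":-0.075,"dy":-0.494,"dz":0,"grip":0.2},
    {"ax":0,"ay":0,"az":0,"dx":-0.075,"dy":-0.494,"dz":0,"grip":0.2},
    {"ax":0,"ay":0,"az":0,"dx":-0.075,"dy":-0.494,"dz":0,"grip":0.2},
    {"ax":0,"ay":0,"az":0,"dx":-0.075,"dy":-0.494,"dz":0,"grip":0.2}
  ]
}}

```text
time_s: 8.3
ee_pos: [0.6106, 0.0398, 0.0346]
eef_rot: [0.997, -0.076, 0.0, -0.0]
force: [-0.1, 4.6, 4.5]
gripper_width: 0.407
```

Call:
{"op": "arm_command", "data": {
  "plan": [
    {"ax":0,"ay":0,"az":0,"dx":-0.075,"dy":-0.494,"dz":0,"grip":0.2},
    {"ax":0,"ay":0,"az":0,"dx":-0.075,"dy":-0.494,"dz":0,"grip":0.2},
    {"ax":0,"ay":0,"az":0,"dx":-0.075,"dy":-0.494,"dz":0,"grip":0.2}
  ]
}}

```text
time_s: 8.6
ee_pos: [0.6084, 0.0256, 0.0346]
eef_rot: [0.997, -0.076, 0.0, -0.001]
force: [2.0, 8.4, 4.7]
gripper_width: 0.403
```

Call:
{"op": "arm_command", "data": {
  "plan": [
    {"ax":0,"ay":0,"az":0,"dx":-0.045,"dy":-0.297,"dz":0,"grip":0.2},
    {"ax":0,"ay":0,"az":0,"dx":-0.045,"dy":-0.297,"dz":0,"grip":0.2},
    {"ax":0,"ay":0,"az":0,"dx":0,"dy":0,"dz":0,"grip":0.2}
  ]
}}

```text
time_s: 8.9
ee_pos: [0.6074, 0.0192, 0.0346]
eef_rot: [0.997, -0.076, 0.0, -0.0]
force: [1.3, 5.7, 4.7]
gripper_width: 0.402
```

Call:
{"op": "arm_command", "data": {
  "plan": [
    {"ax":0,"ay":0,"az":0,"dx":-0.03,"dy":-0.198,"dz":0,"grip":0.2},
    {"ax":0,"ay":0,"az":0,"dx":-0.03,"dy":-0.198,"dz":0,"grip":0.2},
    {"ax":0,"ay":0,"az":0,"dx":0,"dy":0,"dz":0,"grip":0.2}
  ]
}}

```text
time_s: 9.2
ee_pos: [0.6068, 0.0155, 0.0346]
eef_rot: [0.997, -0.076, 0.0, -0.001]
force: [0.7, 6.6, 4.2]
gripper_width: 0.405
```

Run:
```python
from h import *
o=np.array([594.7,-55]);d=np.array([-.1495,-.9888]);n=np.array([.9888,-.1495])
for x in(0,12,40): 
  for y in (-20,20): print(x,y,(px(np.r_[o+d*x+n*y,28]/1000,"top")-[250,172])*7,(px(np.r_[o+d*x+n*y,28]/1000,"side")-[245,195])*7)
```

```text
0 -20 [298.25964414 203.62123977] [171.72005038 240.76272626]
0 20 [309.35370663 125.91308826] [273.00083898 224.23748706]
12 -20 [321.83084096 207.14080973] [181.05963527 260.38183085]
12 20 [332.84190893 129.41634245] [283.22630761 243.50899108]
40 -20 [376.81399037 215.35052528] [203.56602192 307.6571069 ]
40 20 [387.63071552 137.5942456 ] [307.85145513 289.92925342]
```

Call:
{"op": "arm_command", "data": {
  "plan": [
    {"ax":0,"ay":0,"az":0,"dx":-0.03,"dy":-0.198,"dz":0,"grip":0.2},
    {"ax":0,"ay":0,"az":0,"dx":0,"dy":0,"dz":0,"grip":0.2}
  ]
}}

```text
time_s: 9.4
ee_pos: [0.6065, 0.0136, 0.0346]
eef_rot: [0.997, -0.076, 0.0, -0.001]
force: [0.8, 6.6, 4.4]
gripper_width: 0.404
```

Call:
{"op": "arm_command", "data": {
  "plan": [
    {"ax":0,"ay":0,"az":0,"dx":-0.02,"dy":-0.124,"dz":0,"grip":0.2},
    {"ax":0,"ay":0,"az":0,"dx":-0.02,"dy":-0.124,"dz":0,"grip":0.2},
    {"ax":0,"ay":0,"az":0,"dx":0,"dy":0,"dz":0,"grip":0.2}
  ]
}}

```text
time_s: 9.7
ee_pos: [0.6061, 0.0112, 0.0346]
eef_rot: [0.997, -0.076, 0.0, -0.001]
force: [2.0, 7.5, 5.4]
gripper_width: 0.403
```

Call:
{"op": "arm_command", "data": {
  "plan": [
    {"ax":0,"ay":0,"az":0,"dx":-0.015,"dy":-0.1,"dz":0,"grip":0.2},
    {"ax":0,"ay":0,"az":0,"dx":-0.015,"dy":-0.1,"dz":0,"grip":0.2},
    {"ax":0,"ay":0,"az":0,"dx":0,"dy":0,"dz":0,"grip":0.2}
  ]
}}

```text
time_s: 10.0
ee_pos: [0.6059, 0.0092, 0.0346]
eef_rot: [0.997, -0.076, 0.0, -0.001]
force: [0.4, 7.9, 4.9]
gripper_width: 0.408
```

Call:
{"op": "arm_command", "data": {
  "plan": [
    {"ax":0,"ay":0,"az":0,"dx":-0.02,"dy":-0.124,"dz":0,"grip":0.2},
    {"ax":0,"ay":0,"az":0,"dx":-0.02,"dy":-0.124,"dz":0,"grip":0.2},
    {"ax":0,"ay":0,"az":0,"dx":0,"dy":0,"dz":0,"grip":0.2}
  ]
}}

```text
time_s: 10.3
ee_pos: [0.6055, 0.0067, 0.0346]
eef_rot: [0.997, -0.076, 0.0, -0.001]
force: [1.3, 8.1, 3.5]
gripper_width: 0.406
```

Call:
{"op": "arm_command", "data": {
  "plan": [
    {"ax":0,"ay":0,"az":0,"dx":-0.02,"dy":-0.124,"dz":0,"grip":0.2},
    {"ax":0,"ay":0,"az":0,"dx":-0.02,"dy":-0.124,"dz":0,"grip":0.2},
    {"ax":0,"ay":0,"az":0,"dx":0,"dy":0,"dz":0,"grip":0.2}
  ]
}}

```text
time_s: 10.6
ee_pos: [0.6051, 0.0042, 0.0346]
eef_rot: [0.997, -0.076, 0.0, -0.001]
force: [1.3, 8.7, 3.9]
gripper_width: 0.405
```

Call:
{"op": "arm_command", "data": {
  "plan": [
    {"ax":0,"ay":0,"az":0,"dx":-0.02,"dy":-0.124,"dz":0,"grip":0.2},
    {"ax":0,"ay":0,"az":0,"dx":-0.02,"dy":-0.124,"dz":0,"grip":0.2},
    {"ax":0,"ay":0,"az":0,"dx":0,"dy":0,"dz":0,"grip":0.2}
  ]
}}

```text
time_s: 10.9
ee_pos: [0.6047, 0.0018, 0.0346]
eef_rot: [0.997, -0.076, 0.0, -0.001]
force: [2.1, 6.9, 4.7]
gripper_width: 0.402
```

Call:
{"op": "arm_command", "data": {
  "plan": [
    {"ax":0,"ay":0,"az":0,"dx":-0.02,"dy":-0.13,"dz":0,"grip":0.2},
    {"ax":0,"ay":0,"az":0,"dx":-0.02,"dy":-0.13,"dz":0,"grip":0.2},
    {"ax":0,"ay":0,"az":0,"dx":0,"dy":0,"dz":0,"grip":0.2}
  ]
}}

```text
time_s: 11.2
ee_pos: [0.6043, -0.0008, 0.0346]
eef_rot: [0.997, -0.076, 0.0, -0.001]
force: [0.7, 7.6, 4.8]
gripper_width: 0.403
```

Call:
{"op": "arm_command", "data": {
  "plan": [
    {"ax":0,"ay":0,"az":0,"dx":-0.02,"dy":-0.13,"dz":0,"grip":0.2},
    {"ax":0,"ay":0,"az":0,"dx":-0.02,"dy":-0.13,"dz":0,"grip":0.2},
    {"ax":0,"ay":0,"az":0,"dx":0,"dy":0,"dz":0,"grip":0.2}
  ]
}}

```text
time_s: 11.5
ee_pos: [0.6039, -0.0028, 0.0346]
eef_rot: [0.997, -0.075, 0.0, -0.001]
force: [1.1, 12.5, 4.9]
gripper_width: 0.407
```

Call:
{"op": "arm_command", "data": {
  "plan": [
    {"ax":0,"ay":0,"az":0,"dx":-0.01,"dy":-0.07,"dz":0,"grip":0.2},
    {"ax":0,"ay":0,"az":0,"dx":0,"dy":0,"dz":0,"grip":0.2},
    {"ax":0,"ay":0,"az":0,"dx":0,"dy":0,"dz":0,"grip":0.2}
  ]
}}

```text
time_s: 11.8
ee_pos: [0.6038, -0.0031, 0.0346]
eef_rot: [0.997, -0.075, 0.0, -0.001]
force: [1.3, 15.7, 3.8]
gripper_width: 0.409
```

Call:
{"op": "arm_command", "data": {
  "plan": [
    {"ax":0,"ay":0,"az":0,"dx":0,"dy":0,"dz":0,"grip":0.55},
    {"ax":0,"ay":0,"az":0,"dx":0,"dy":0,"dz":0,"grip":0.7},
    {"ax":0,"ay":0,"az":0,"dx":0,"dy":0,"dz":0,"grip":0.7},
    {"ax":0,"ay":0,"az":0,"dx":0,"dy":0,"dz":1.5,"grip":0.7},
    {"ax":0,"ay":0,"az":0,"dx":0,"dy":0,"dz":3.5,"grip":0.7},
    {"ax":0,"ay":0,"az":0,"dx":0,"dy":0,"dz":3.5,"grip":0.7},
    {"ax":0,"ay":0,"az":0,"dx":0,"dy":0,"dz":4,"grip":0.7},
    {"ax":0,"ay":0,"az":0,"dx":0,"dy":0,"dz":0,"grip":0.7}
  ]
}}

```text
time_s: 12.6
ee_pos: [0.6058, -0.0048, 0.1646]
eef_rot: [0.997, -0.076, 0.004, -0.0]
force: [1.1, -0.1, 0.8]
gripper_width: 0.699
```

Run:
```python
from h import *
np.set_printoptions(precision=4,suppress=True)
f=grab_frame("side")[:,:,::-1]
s=get_state();print(s["ee_pos"],s["force"],s["time_s"],s["joints"])
g=grab_frame("top")[:,:,::-1]
cv2.imwrite("pics/s3raw.png",g);cv2.imwrite("pics/side3.png",f)
cv2.imwrite("pics/s3.png",np.hstack([cv2.resize(f[190:270,240:310],None,fx=5,fy=5,interpolation=2),cv2.resize(g[165:245,275:345],None,fx=5,fy=5,interpolation=2)]))
for l in("needle_tip","zero_tip","zero_knob","master"):
  for c in("side","top"):print(c,l,[(world(q["point"],c)*1000,q["p"]) for q in landmark_of(l,c)[:1]])
```

```text
[ 0.6049 -0.0047  0.1618] [-0.1908  0.4505 -0.2859] 12.65 [-0.0077  0.4514  0.088   1.203  -0.0004  1.7151]
side needle_tip [(array([ 600.3343, -163.8603,   74.4361]), 0.15)]
top needle_tip []
side zero_tip [(array([ 599.6898, -167.8634,   75.5358]), 0.73)]
top zero_tip [(array([ 600.5859, -164.6483,   74.575 ]), 0.58)]
side zero_knob []
top zero_knob [(array([ 587.9819, -135.4922,   91.8382]), 0.53)]
side master [(array([600.1118, -30.6888,  14.2241]), 0.65)]
top master []
```

View pics/s3.png

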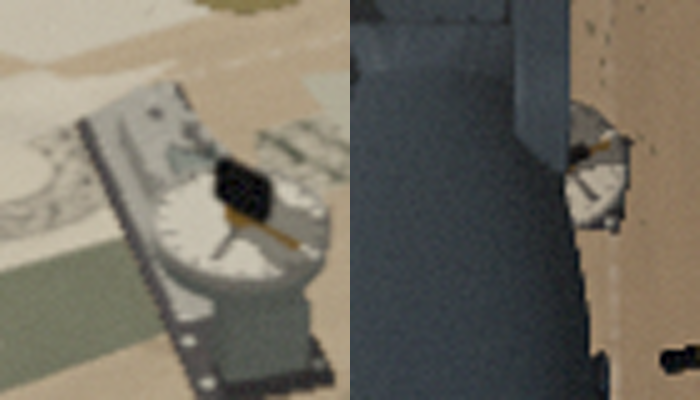

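Call:
{"op": "arm_command", "data": {
  "plan": [
    {"ax":0,"ay":0,"az":7.1,"dx":-0.42,"dy":-2.62,"dz":0,"grip":0.7},
    {"ax":0,"ay":0,"az":7.1,"dx":-0.42,"dy":-2.62,"dz":0,"grip":0.6},
    {"ax":0,"ay":0,"az":7.1,"dx":-0.42,"dy":-2.62,"dz":0,"grip":0.5},
    {"ax":0,"ay":0,"az":7.1,"dx":-0.42,"dy":-2.62,"dz":0,"grip":0.5},
    {"ax":0,"ay":0,"az":7.1,"dx":-0.42,"dy":-2.62,"dz":0,"grip":0.5},
    {"ax":0,"ay":0,"az":0,"dx":0,"dy":0,"dz":0,"grip":0.5},
    {"ax":0,"ay":0,"az":0,"dx":0,"dy":0,"dz":0,"grip":0.5}
  ]
}}

```text
time_s: 13.8
ee_pos: [0.5824, -0.1356, 0.1591]
eef_rot: [0.973, 0.231, -0.0, -0.0]
force: [-0.1, 0.1, 0.0]
gripper_width: 0.504
```

Call:
{"op": "arm_command", "data": {
  "plan": [
    {"ax":0,"ay":0,"az":0,"dx":0,"dy":0,"dz":-3,"grip":0.5},
    {"ax":0,"ay":0,"az":0,"dx":0,"dy":0,"dz":-2,"grip":0.5},
    {"ax":0,"ay":0,"az":0,"dx":0,"dy":0,"dz":-1,"grip":0.5},
    {"ax":0,"ay":0,"az":0,"dx":0,"dy":0,"dz":0,"grip":0.5}
  ]
}}

```text
time_s: 14.2
ee_pos: [0.5819, -0.1345, 0.0982]
eef_rot: [0.973, 0.232, -0.001, -0.001]
force: [-0.9, -0.3, 0.5]
gripper_width: 0.5
```

Call:
{"op": "arm_command", "data": {
  "plan": [
    {"ax":0,"ay":0,"az":0,"dx":0,"dy":0,"dz":-0.2,"grip":0.3},
    {"ax":0,"ay":0,"az":0,"dx":0,"dy":0,"dz":0,"grip":0.2},
    {"ax":0,"ay":0,"az":0,"dx":0,"dy":0,"dz":0,"grip":0.1},
    {"ax":0,"ay":0,"az":0,"dx":0,"dy":0,"dz":0,"grip":0.05},
    {"ax":0,"ay":0,"az":0,"dx":0,"dy":0,"dz":0,"grip":0.05},
    {"ax":0,"ay":0,"az":0,"dx":0,"dy":0,"dz":0,"grip":0.05}
  ],
  "newtons": 25
}}

```text
time_s: 14.8
ee_pos: [0.5837, -0.1349, 0.0984]
eef_rot: [0.973, 0.232, 0.001, -0.0]
force: [4.4, 5.1, -0.5]
gripper_width: 0.126
```

Run:
```python
from h import *
np.set_printoptions(precision=4,suppress=True)
s=get_state();print(s["ee_pos"],s["eef_rot"],s["force"],s["wrist_torque"],s["gripper_width"],s["joints"])
```

```text
[ 0.5837 -0.1349  0.0984] [ 0.9727  0.232   0.0014 -0.0001] [ 4.353   5.1382 -0.519 ] [ 0.9144 -0.7949 -0.0551] 0.12566336510410978 [-0.2278  0.477  -0.0371  1.0542  0.0014  0.8747]
```

Call:
{"op": "arm_command", "data": {
  "plan": [
    {"ax":0,"ay":0,"az":-3,"dx":0.1,"dy":0.1,"dz":0,"grip":0.05},
    {"ax":0,"ay":0,"az":-7.5,"dx":0,"dy":0,"dz":0,"grip":0.05},
    {"ax":0,"ay":0,"az":-7.5,"dx":0,"dy":0,"dz":0,"grip":0.05},
    {"ax":0,"ay":0,"az":-7.5,"dx":0,"dy":0,"dz":0,"grip":0.05},
    {"ax":0,"ay":0,"az":-7.5,"dx":0,"dy":0,"dz":0,"grip":0.05},
    {"ax":0,"ay":0,"az":0,"dx":0,"dy":0,"dz":0,"grip":0.05}
  ]
}}

```text
time_s: 15.4
ee_pos: [0.5831, -0.1348, 0.0983]
eef_rot: [0.998, -0.057, -0.0, 0.001]
force: [-7.4, -1.4, 7.4]
gripper_width: 0.121
```

Call:
{"op": "arm_command", "data": {
  "plan": [
    {"ax":0,"ay":0,"az":-7.5,"dx":-0.1,"dy":0,"dz":0,"grip":0.05},
    {"ax":0,"ay":0,"az":-7.5,"dx":0,"dy":0,"dz":0,"grip":0.05},
    {"ax":0,"ay":0,"az":-7.5,"dx":0,"dy":0,"dz":0,"grip":0.05},
    {"ax":0,"ay":0,"az":-7.5,"dx":0,"dy":0,"dz":0,"grip":0.05},
    {"ax":0,"ay":0,"az":-7.5,"dx":0,"dy":0,"dz":0,"grip":0.05},
    {"ax":0,"ay":0,"az":-7.5,"dx":0,"dy":0,"dz":0,"grip":0.05},
    {"ax":0,"ay":0,"az":0,"dx":0,"dy":0,"dz":0,"grip":0.05},
    {"ax":0,"ay":0,"az":0,"dx":0,"dy":0,"dz":0,"grip":0.05}
  ]
}}

```text
time_s: 16.2
ee_pos: [0.5821, -0.1343, 0.0984]
eef_rot: [0.902, -0.432, 0.0, 0.0]
force: [-7.8, 2.1, 9.0]
gripper_width: 0.12
```

Run:
```python
from h import *
np.set_printoptions(precision=4,suppress=True)
s=get_state();q=s["eef_rot"];print(s["ee_pos"],q,np.degrees(2*np.arctan2(q[1],q[0])),s["force"],s["wrist_torque"],s["gripper_width"],s["joints"])
```

```text
[ 0.5821 -0.1343  0.0984] [ 0.9017 -0.4323  0.      0.    ] -51.2233523566587 [-7.7885  2.0894  8.9891] [ 0.2602  1.6832 -0.0355] 0.1199320740856613 [-0.2267  0.476  -0.0389  1.056  -0.0001  2.2381]
```

Call:
{"op": "arm_command", "data": {
  "plan": [
    {"ax":0,"ay":0,"az":0,"dx":0,"dy":0,"dz":0,"grip":0.25},
    {"ax":0,"ay":0,"az":0,"dx":0,"dy":0,"dz":0,"grip":0.4},
    {"ax":0,"ay":0,"az":0,"dx":0,"dy":0,"dz":0.5,"grip":0.5},
    {"ax":0,"ay":0,"az":0,"dx":0,"dy":0,"dz":3,"grip":0.6},
    {"ax":0,"ay":0,"az":0,"dx":0,"dy":0,"dz":3.5,"grip":0.7}
  ]
}}

```text
time_s: 16.7
ee_pos: [0.5817, -0.1342, 0.1676]
eef_rot: [0.902, -0.432, -0.001, 0.0]
force: [1.2, 0.3, 0.4]
gripper_width: 0.696
```

Call:
{"op": "arm_command", "data": {
  "plan": [
    {"ax":0,"ay":0,"az":7.1,"dx":0.3,"dy":4,"dz":0,"grip":0.7},
    {"ax":0,"ay":0,"az":7.1,"dx":0.3,"dy":4,"dz":0,"grip":0.7},
    {"ax":0,"ay":0,"az":7.1,"dx":0.3,"dy":4,"dz":0,"grip":0.7},
    {"ax":0,"ay":0,"az":7.1,"dx":0.3,"dy":4,"dz":0,"grip":0.7},
    {"ax":0,"ay":0,"az":7.1,"dx":0.3,"dy":4,"dz":0,"grip":0.7},
    {"ax":0,"ay":0,"az":7.1,"dx":0.3,"dy":4,"dz":0,"grip":0.7},
    {"ax":0,"ay":0,"az":0,"dx":0,"dy":0,"dz":0,"grip":0.7}
  ]
}}

```text
time_s: 17.4
ee_pos: [0.6006, 0.11, 0.1676]
eef_rot: [0.998, -0.071, 0.0, -0.001]
force: [0.3, -0.8, 0.4]
gripper_width: 0.701
```

Run:
```python
from h import *
np.set_printoptions(precision=4,suppress=True)
f=grab_frame("side")[:,:,::-1]
s=get_state();print(s["ee_pos"],s["eef_rot"],s["time_s"])
g=grab_frame("top")[:,:,::-1]
cv2.imwrite("pics/t4.png",g);cv2.imwrite("pics/side4.png",f)
cv2.imwrite("pics/s4.png",np.hstack([cv2.resize(f[195:265,255:315],None,fx=6,fy=6,interpolation=2),cv2.resize(g[170:240,280:340],None,fx=6,fy=6,interpolation=2)]))
for l in("needle_tip","zero_tip","zero_knob","master"):
  for c in("side","top"):print(c,l,[(world(q["point"],c)*1000,q["p"]) for q in landmark_of(l,c)[:1]])
A=np.array([583,-135.]);
for a,z in((-141.6,74.5),(-141.6,71.5)):
  for r in(0,34): 
    X=np.r_[A+r*np.array([np.cos(np.radians(a)),np.sin(np.radians(a))]),z]/1000
    print(r,z,(px(X,"side")-[255,195])*6,(px(X,"top")-[280,170])*6+[360,0])
```

```text
[0.6005 0.1078 0.1676] [ 0.9973 -0.0731  0.0002 -0.0001] 17.45
side needle_tip [(array([ 459.2516, -275.7315,    0.8276]), 0.63)]
top needle_tip [(array([ 585.5262, -133.4085,   92.8471]), 0.36)]
side zero_tip [(array([ 557.6889, -150.3843,   73.6123]), 0.47)]
top zero_tip [(array([ 559.0102, -153.7295,   76.8856]), 0.43)]
side zero_knob [(array([ 584.5075, -133.2765,   97.9445]), 0.55)]
top zero_knob [(array([ 584.3572, -130.7757,   90.3032]), 0.61)]
side master [(array([598.6867, -33.5015,  13.389 ]), 0.51)]
top master [(array([599.7556, -32.1863,  10.9657]), 0.67)]
0 74.5 [198.0772 229.9622] [585.9629 162.477 ]
34 74.5 [162.5427 278.8044] [623.6418 208.8354]
0 71.5 [197.6422 235.7912] [585.3207 163.1622]
34 71.5 [162.1608 284.7009] [622.922  209.4279]
```

View pics/s4.png

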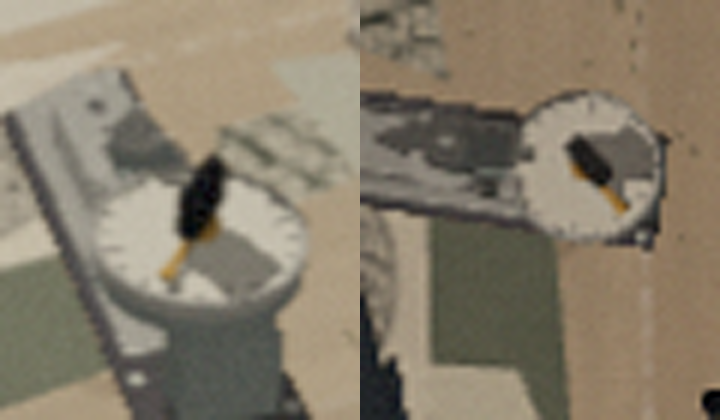

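```bash
cat > ang.py <<'E'
from h import *
from itertools import product
A=np.array([583,-135.])
def prof(img,cam,z,sh,angs,r=np.arange(20,33.5,.75)):
    out=[]
    for a in angs:
        P=np.array([px(np.r_[A+q*np.array([np.cos(np.radians(a)),np.sin(np.radians(a))]),z]/1000,cam)+sh for q in r],np.float32)
        out.append(cv2.remap(img,P[:,:1],P[:,1:],cv2.INTER_LINEAR).mean())
    return np.array(out)
def best(img,cam,z,lo,hi,shs):
    angs=np.arange(lo,hi,1.0); B=[]
    for sh in shs:
        p=prof(img,cam,z,np.array(sh),angs); p=p-np.percentile(p,30); i=p.argmax(); m=slice(max(0,i-8),i+9); w=np.clip(p[m]-.4*p[i],0,None)
        B.append((round(float(p[i]),1),round(float((w*angs[m]).sum()/w.sum()),1),sh))
    return B
def feat(fn):
    f=cv2.imread(f"pics/{fn}.png").astype(np.float32); return np.ascontiguousarray(f[:,:,2]-f[:,:,0]),np.ascontiguousarray(255-f.max(2))
E
python3 - <<'E'
from ang import *
for cam,fs,c in(("side",("side0","side3","side4"),[(0,0),(.5,.5),(0.3,1.3),(.6,1.6),(-.5,.5)]),("top",("top0","s3raw","t4"),[(0,0),(.5,.5),(1,1),(1,.5),(.5,1)])):
    for fn in fs:
        o,dk=feat(fn); h=(-165,-115) if fn in("side4","t4") else (-85,-40)
        print(cam,fn,"hand",best(o,cam,74.5,*h,c))
        print(cam,fn,"needle",best(dk,cam,71.5,*((-115,-85) if fn in("side0","top0") else (-165,-120)),c))
E
```

```text
Traceback (most recent call last):
  File "ang.py", line 13, in best
    p=prof(img,cam,z,np.array(sh),angs); p=p-np.percentile(p,30); i=p.argmax(); m=slice(max(0,i-8),i+9); w=np.clip(p[m]-.4*p[i],0,None)
  File "ang.py", line 7, in prof
    P=np.array([px(np.r_[A+q*np.array([np.cos(np.radians(a)),np.sin(np.radians(a))]),z]/1000,cam)+sh for q in r],np.float32)
                ~~^^^^^^^^^^^^^^^^^^^^^^^^^^^^^^^^^^^^^^^^^^^^^^^^^^^^^^^^^^^^^^^^^^^^^^^^^^^^^^^
  File "h.py", line 6, in px
    m=camera_model(cam); c=np.array(m["R"])@np.array(X)+np.array(m["t"]); s=c[:2]/c[2]; s=s*(1+m["k1"]*(s@s))
ValueError: time passes only in moves, steps and waits
```

```bash
sed -i 's/^import numpy.*/import numpy as np, cv2, functools\ncamera_model=functools.lru_cache(None)(camera_model)/' h.py
cat > run.py <<'E'
from ang import *
for cam,fs,c in(("side",("side0","side3","side4"),[(0,0),(.5,.5),(0.3,1.3),(.6,1.6),(-.5,.5)]),("top",("top0","s3raw","t4"),[(0,0),(.5,.5),(1,1),(1,.5),(.5,1)])):
    for fn in fs:
        o,dk=feat(fn); h=(-165,-115) if fn in("side4","t4") else (-85,-40)
        print(cam,fn,"hand",[b[:2] for b in best(o,cam,74.5,*h,c)])
        print(cam,fn,"needle",[b[:2] for b in best(dk,cam,71.5,*((-115,-85) if fn in("side0","top0") else (-165,-120)),c)])
E
python3 run.py
```

```text
side side0 hand [(28.0, -62.2), (24.9, -60.5), (27.4, -54.3), (25.7, -53.2), (31.8, -57.2)]
side side0 needle [(50.0, -95.4), (37.0, -97.7), (36.1, -95.6), (31.3, -96.9), (48.9, -92.1)]
side side3 hand [(34.1, -62.3), (30.5, -60.8), (29.1, -54.6), (27.3, -53.1), (33.1, -57.3)]
side side3 needle [(49.8, -143.1), (45.1, -147.2), (30.2, -149.3), (26.2, -152.2), (40.0, -142.2)]
side side4 hand [(59.0, -144.9), (54.4, -149.0), (43.1, -151.3), (41.2, -154.0), (50.4, -144.3)]
side side4 needle [(50.4, -137.7), (52.8, -141.2), (50.9, -141.8), (48.7, -144.0), (54.8, -136.4)]
top top0 hand [(18.2, -64.9), (21.2, -59.5), (20.4, -54.2), (20.2, -57.2), (21.2, -56.5)]
top top0 needle [(39.6, -95.9), (38.9, -93.1), (29.5, -90.9), (29.5, -94.5), (38.3, -90.1)]
top s3raw hand [(34.7, -64.8), (34.1, -59.6), (32.2, -54.3), (32.6, -57.5), (32.8, -56.5)]
top s3raw needle [(70.9, -141.6), (61.4, -142.0), (49.6, -142.4), (54.8, -145.2), (56.3, -139.3)]
top t4 hand [(61.0, -144.7), (54.2, -145.3), (45.1, -146.2), (51.1, -148.6), (48.3, -142.8)]
top t4 needle [(50.2, -133.8), (41.2, -134.8), (32.2, -135.5), (36.8, -138.0), (37.6, -132.2)]
```

Call:
{"op": "arm_command", "data": {
  "plan": [
    {"ax":0,"ay":0,"az":0,"dx":0.11,"dy":-3.7,"dz":0,"grip":0.7},
    {"ax":0,"ay":0,"az":0,"dx":0.11,"dy":-3.7,"dz":0,"grip":0.7},
    {"ax":0,"ay":0,"az":0,"dx":0.11,"dy":-3.7,"dz":0,"grip":0.7},
    {"ax":0,"ay":0,"az":0,"dx":0,"dy":0,"dz":0,"grip":0.7},
    {"ax":0,"ay":0,"az":0,"dx":0,"dy":0,"dz":-4,"grip":0.7},
    {"ax":0,"ay":0,"az":0,"dx":0,"dy":0,"dz":-4,"grip":0.7},
    {"ax":0,"ay":0,"az":0,"dx":0,"dy":0,"dz":-2.5,"grip":0.7},
    {"ax":0,"ay":0,"az":0,"dx":0,"dy":0,"dz":0,"grip":0.7}
  ]
}}

```text
time_s: 18.7
ee_pos: [0.6014, -0.0052, 0.059]
eef_rot: [0.997, -0.075, -0.003, 0.0]
force: [-0.4, -0.4, -0.1]
gripper_width: 0.7
```

Call:
{"op": "arm_command", "data": {
  "plan": [
    {"ax":0,"ay":0,"az":0,"dx":0.2,"dy":0.1,"dz":-1.5,"grip":0.7},
    {"ax":0,"ay":0,"az":0,"dx":0,"dy":0,"dz":-0.8,"grip":0.7},
    {"ax":0,"ay":0,"az":0,"dx":0,"dy":0,"dz":0,"grip":0.4},
    {"ax":0,"ay":0,"az":0,"dx":0,"dy":0,"dz":0,"grip":0.2},
    {"ax":0,"ay":0,"az":0,"dx":0,"dy":0,"dz":0,"grip":0.2},
    {"ax":0,"ay":0,"az":0,"dx":0,"dy":0,"dz":0,"grip":0.2}
  ],
  "newtons": 60
}}

```text
time_s: 19.3
ee_pos: [0.6057, -0.0041, 0.0406]
eef_rot: [0.997, -0.075, 0.0, -0.0]
force: [-6.3, 2.7, 4.3]
gripper_width: 0.399
```

Call:
{"op": "arm_command", "data": {
  "plan": [
    {"ax":0,"ay":0,"az":0,"dx":0.09,"dy":0.593,"dz":0,"grip":0.2},
    {"ax":0,"ay":0,"az":0,"dx":0.18,"dy":1.187,"dz":0,"grip":0.2},
    {"ax":0,"ay":0,"az":0,"dx":0.18,"dy":1.187,"dz":0,"grip":0.2},
    {"ax":0,"ay":0,"az":0,"dx":0.18,"dy":1.187,"dz":0,"grip":0.2},
    {"ax":0,"ay":0,"az":0,"dx":0.18,"dy":1.187,"dz":0,"grip":0.2},
    {"ax":0,"ay":0,"az":0,"dx":0.18,"dy":1.187,"dz":0,"grip":0.2},
    {"ax":0,"ay":0,"az":0,"dx":0.18,"dy":1.187,"dz":0,"grip":0.2},
    {"ax":0,"ay":0,"az":0,"dx":0,"dy":0,"dz":0,"grip":0.2}
  ]
}}

```text
time_s: 20.1
ee_pos: [0.6184, 0.0747, 0.0405]
eef_rot: [0.997, -0.074, 0.001, -0.001]
force: [-0.4, 6.9, 6.4]
gripper_width: 0.4
```

Call:
{"op": "arm_command", "data": {
  "plan": [
    {"ax":0,"ay":0,"az":0,"dx":0,"dy":0,"dz":1,"grip":0.2},
    {"ax":0,"ay":0,"az":0,"dx":0.1,"dy":0.5,"dz":2,"grip":0.2},
    {"ax":0,"ay":0,"az":0,"dx":0,"dy":0,"dz":0,"grip":0.2}
  ]
}}

```text
time_s: 20.4
ee_pos: [0.62, 0.0783, 0.0721]
eef_rot: [0.997, -0.075, 0.002, -0.001]
force: [0.8, 0.3, -2.7]
gripper_width: 0.399
```

Call:
{"op": "arm_command", "data": {
  "plan": [
    {"ax":0,"ay":0,"az":2.75,"dx":-2.4,"dy":2.58,"dz":0,"grip":0.2},
    {"ax":0,"ay":0,"az":2.75,"dx":-2.4,"dy":2.58,"dz":0,"grip":0.2},
    {"ax":0,"ay":0,"az":2.75,"dx":-2.4,"dy":2.58,"dz":0,"grip":0.2},
    {"ax":0,"ay":0,"az":2.75,"dx":-2.4,"dy":2.58,"dz":0,"grip":0.2},
    {"ax":0,"ay":0,"az":2.75,"dx":-2.4,"dy":2.58,"dz":0,"grip":0.2},
    {"ax":0,"ay":0,"az":2.75,"dx":-2.4,"dy":2.58,"dz":0,"grip":0.2},
    {"ax":0,"ay":0,"az":2.75,"dx":-2.4,"dy":2.58,"dz":0,"grip":0.2},
    {"ax":0,"ay":0,"az":2.75,"dx":-2.4,"dy":2.58,"dz":0,"grip":0.2}
  ]
}}

```text
time_s: 21.2
ee_pos: [0.4253, 0.2848, 0.069]
eef_rot: [0.993, 0.118, -0.0, -0.0]
force: [1.0, 0.7, -4.0]
gripper_width: 0.405
```

Call:
{"op": "arm_command", "data": {
  "plan": [
    {"ax":0,"ay":0,"az":0,"dx":0,"dy":0,"dz":-1.5,"grip":0.2},
    {"ax":0,"ay":0,"az":0,"dx":0,"dy":0,"dz":-1,"grip":0.2},
    {"ax":0,"ay":0,"az":0,"dx":0,"dy":0,"dz":0,"grip":0.2},
    {"ax":0,"ay":0,"az":0,"dx":0,"dy":0,"dz":0,"grip":0.2}
  ]
}}

```text
time_s: 21.6
ee_pos: [0.4267, 0.2835, 0.0442]
eef_rot: [0.993, 0.116, -0.0, 0.0]
force: [0.2, -0.4, -3.1]
gripper_width: 0.399
```

Call:
{"op": "arm_command", "data": {
  "plan": [
    {"ax":0,"ay":0,"az":0,"dx":0,"dy":0,"dz":-1,"grip":0.2},
    {"ax":0,"ay":0,"az":0,"dx":0,"dy":0,"dz":-0.3,"grip":0.2},
    {"ax":0,"ay":0,"az":0,"dx":0,"dy":0,"dz":-0.15,"grip":0.2},
    {"ax":0,"ay":0,"az":0,"dx":0,"dy":0,"dz":-0.15,"grip":0.2},
    {"ax":0,"ay":0,"az":0,"dx":0,"dy":0,"dz":0,"grip":0.2}
  ]
}}

```text
time_s: 22.1
ee_pos: [0.4265, 0.284, 0.0286]
eef_rot: [0.993, 0.117, 0.0, 0.0]
force: [-2.4, -1.9, 1.1]
gripper_width: 0.4
```

Call:
{"op": "arm_command", "data": {
  "plan": [
    {"ax":0,"ay":0,"az":0,"dx":0,"dy":0,"dz":0,"grip":0.6},
    {"ax":0,"ay":0,"az":0,"dx":0,"dy":0,"dz":0,"grip":0.8},
    {"ax":0,"ay":0,"az":0,"dx":0,"dy":0,"dz":1,"grip":1},
    {"ax":0,"ay":0,"az":0,"dx":0,"dy":0,"dz":3,"grip":1},
    {"ax":0,"ay":0,"az":0,"dx":0,"dy":0,"dz":4,"grip":1}
  ]
}}

```text
time_s: 22.6
ee_pos: [0.4256, 0.2836, 0.1088]
eef_rot: [0.993, 0.117, -0.001, 0.001]
force: [-0.1, 1.0, 0.0]
gripper_width: 0.995
```

Call:
{"op": "arm_command", "data": {
  "plan": [
    {"ax":0,"ay":0,"az":-3.64,"dx":3.94,"dy":-0.1,"dz":0,"grip":1},
    {"ax":0,"ay":0,"az":-3.64,"dx":3.94,"dy":-0.1,"dz":0,"grip":1},
    {"ax":0,"ay":0,"az":-3.64,"dx":3.94,"dy":-0.1,"dz":0,"grip":1},
    {"ax":0,"ay":0,"az":-3.64,"dx":3.94,"dy":-0.1,"dz":0,"grip":1},
    {"ax":0,"ay":0,"az":-3.64,"dx":3.94,"dy":-0.1,"dz":0,"grip":1},
    {"ax":0,"ay":0,"az":0,"dx":0,"dy":0,"dz":0,"grip":1},
    {"ax":0,"ay":0,"az":0,"dx":0,"dy":0,"dz":0,"grip":1}
  ]
}}

```text
time_s: 23.3
ee_pos: [0.6238, 0.279, 0.1083]
eef_rot: [0.999, -0.042, -0.0, 0.0]
force: [-0.9, -0.1, -0.4]
gripper_width: 1.0
```

Run:
```python
from h import *
np.set_printoptions(precision=4,suppress=True)
g=grab_frame("top")[:,:,::-1]; f=grab_frame("side")[:,:,::-1]
cv2.imwrite("pics/top5.png",g);cv2.imwrite("pics/side5.png",f)
s=get_state();print(s["ee_pos"],s["time_s"])
for c in("side","top"):
  for l in("print_block","master"):print(c,l,[(world(q["point"],c)*1000,q["p"]) for q in landmark_of(l,c)[:1]])
for r in silhouettes("master","top")[:1]: print(r["p"],r["region"].sum(),rect(r["region"],.024,"top"))
```

```text
[0.6227 0.2793 0.1088] 23.4
side print_block [(array([620.1947, 246.9756,  -1.945 ]), 0.67)]
side master [(array([433.5092, 256.5838,   2.7157]), 0.89)]
top print_block [(array([623.2239, 246.618 ,  -0.2564]), 0.73)]
top master []
```

View pics/side5.png

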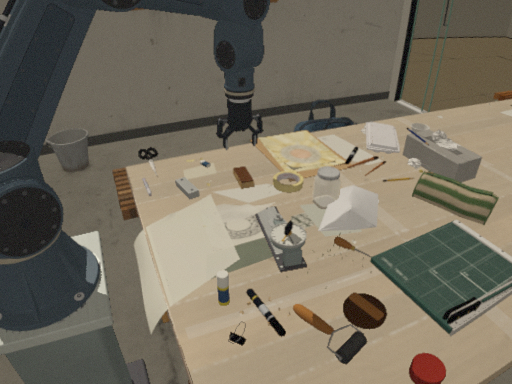

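Call:
{"op": "arm_command", "data": {
  "plan": [
    {"ax":0,"ay":0,"az":0,"dx":0,"dy":0,"dz":-3,"grip":1},
    {"ax":0,"ay":0,"az":0,"dx":0,"dy":0,"dz":-3,"grip":1},
    {"ax":0,"ay":0,"az":0,"dx":0,"dy":0,"dz":-1.5,"grip":1},
    {"ax":0,"ay":0,"az":0,"dx":0,"dy":0,"dz":-0.9,"grip":1},
    {"ax":0,"ay":0,"az":0,"dx":0,"dy":0,"dz":0,"grip":0.7},
    {"ax":0,"ay":0,"az":0,"dx":0,"dy":0,"dz":0,"grip":0.4},
    {"ax":0,"ay":0,"az":0,"dx":0,"dy":0,"dz":0,"grip":0.3},
    {"ax":0,"ay":0,"az":0,"dx":0,"dy":0,"dz":0,"grip":0.3}
  ],
  "newtons": 50
}}

```text
time_s: 24.45
ee_pos: [0.6243, 0.2796, 0.0259]
eef_rot: [0.999, -0.042, 0.001, -0.001]
force: [-1.1, -0.6, 7.9]
gripper_width: 0.499
```

Call:
{"op": "arm_command", "data": {
  "plan": [
    {"ax":0,"ay":0,"az":0,"dx":0,"dy":0,"dz":0,"grip":0.3},
    {"ax":0,"ay":0,"az":0,"dx":0,"dy":0,"dz":0,"grip":0.3}
  ]
}}

```text
time_s: 24.65
ee_pos: [0.6243, 0.2796, 0.0259]
eef_rot: [0.999, -0.042, 0.001, -0.001]
force: [-1.2, -0.5, 6.8]
gripper_width: 0.501
```

Call:
{"op": "arm_command", "data": {
  "plan": [
    {"ax":0,"ay":0,"az":0,"dx":0,"dy":0,"dz":1.5,"grip":0.3},
    {"ax":0,"ay":0,"az":0,"dx":0,"dy":0,"dz":2.5,"grip":0.3},
    {"ax":0,"ay":0,"az":-0.65,"dx":-0.17,"dy":-3.58,"dz":0,"grip":0.3},
    {"ax":0,"ay":0,"az":-0.65,"dx":-0.17,"dy":-3.58,"dz":0,"grip":0.3},
    {"ax":0,"ay":0,"az":-0.65,"dx":-0.17,"dy":-3.58,"dz":0,"grip":0.3},
    {"ax":0,"ay":0,"az":-0.65,"dx":-0.17,"dy":-3.58,"dz":0,"grip":0.3},
    {"ax":0,"ay":0,"az":-0.65,"dx":-0.17,"dy":-3.58,"dz":0,"grip":0.3},
    {"ax":0,"ay":0,"az":-0.65,"dx":-0.17,"dy":-3.58,"dz":0,"grip":0.3}
  ]
}}

```text
time_s: 25.45
ee_pos: [0.6134, 0.063, 0.0652]
eef_rot: [0.997, -0.076, 0.001, -0.0]
force: [0.4, -0.5, -0.3]
gripper_width: 0.501
```

Call:
{"op": "arm_command", "data": {
  "plan": [
    {"ax":0,"ay":0,"az":0,"dx":0,"dy":0,"dz":-1,"grip":0.3},
    {"ax":0,"ay":0,"az":0,"dx":0,"dy":0,"dz":0,"grip":0.3},
    {"ax":0,"ay":0,"az":0,"dx":0,"dy":0,"dz":0,"grip":0.3}
  ]
}}

```text
time_s: 25.75
ee_pos: [0.6133, 0.0651, 0.0546]
eef_rot: [0.997, -0.075, 0.0, -0.0]
force: [-0.1, -0.2, -1.2]
gripper_width: 0.5
```

Run:
```python
from h import *
np.set_printoptions(precision=4,suppress=True)
f=grab_frame("side")[:,:,::-1]
s=get_state();print(s["ee_pos"],s["eef_rot"],s["force"],s["wrist_torque"],s["time_s"])
g=grab_frame("top")[:,:,::-1];cv2.imwrite("pics/side6.png",f);cv2.imwrite("pics/top6.png",g)
cv2.imwrite("pics/s6.png",np.hstack([cv2.resize(f[180:270,210:310],None,fx=4,fy=4,interpolation=2),cv2.resize(g[160:250,240:340],None,fx=4,fy=4,interpolation=2)]))
for c in("side",):
  for l in("print_block",):print(c,l,[(world(q["point"],c)*1000,q["p"]) for q in landmark_of(l,c)[:1]])
```

```text
[0.6135 0.0653 0.0547] [ 0.9972 -0.0752  0.0002 -0.0001] [-0.4381  0.4271 -0.9626] [0.0511 0.0148 0.0178] 25.8
side print_block [(array([609.1365,  35.4211,  28.9866]), 0.64)]
```

View pics/s6.png

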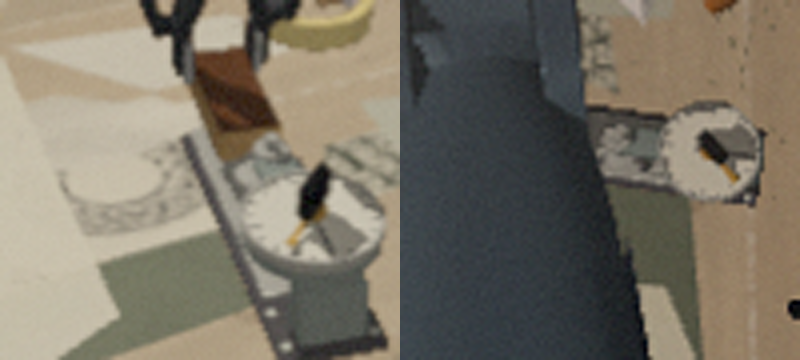

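Call:
{"op": "arm_command", "data": {
  "plan": [
    {"ax":0,"ay":0,"az":0,"dx":0,"dy":0,"dz":-1,"grip":0.3},
    {"ax":0,"ay":0,"az":0,"dx":0,"dy":0,"dz":-0.45,"grip":0.3},
    {"ax":0,"ay":0,"az":0,"dx":0,"dy":0,"dz":0,"grip":0.3}
  ]
}}

```text
time_s: 26.2
ee_pos: [0.6125, 0.0646, 0.0386]
eef_rot: [0.997, -0.076, -0.001, 0.0]
force: [-0.8, -0.5, -0.7]
gripper_width: 0.497
```

Call:
{"op": "arm_command", "data": {
  "plan": [
    {"ax":0,"ay":0,"az":0,"dx":0,"dy":0,"dz":-0.15,"grip":0.3},
    {"ax":0,"ay":0,"az":0,"dx":0,"dy":0,"dz":0,"grip":0.3},
    {"ax":0,"ay":0,"az":0,"dx":0,"dy":0,"dz":0,"grip":0.3}
  ]
}}

```text
time_s: 26.5
ee_pos: [0.6134, 0.0644, 0.0385]
eef_rot: [0.997, -0.076, 0.0, -0.0]
force: [-0.1, -0.4, -1.7]
gripper_width: 0.503
```

Call:
{"op": "arm_command", "data": {
  "plan": [
    {"ax":0,"ay":0,"az":0,"dx":0,"dy":0,"dz":-0.1,"grip":0.3},
    {"ax":0,"ay":0,"az":0,"dx":0,"dy":0,"dz":0,"grip":0.3}
  ]
}}

```text
time_s: 26.7
ee_pos: [0.6135, 0.0644, 0.0379]
eef_rot: [0.997, -0.076, 0.0, -0.0]
force: [-1.5, -0.2, 5.2]
gripper_width: 0.496
```

Call:
{"op": "arm_command", "data": {
  "plan": [
    {"ax":0,"ay":0,"az":0,"dx":-0.075,"dy":-0.494,"dz":0,"grip":0.3},
    {"ax":0,"ay":0,"az":0,"dx":-0.075,"dy":-0.494,"dz":0,"grip":0.3},
    {"ax":0,"ay":0,"az":0,"dx":-0.075,"dy":-0.494,"dz":0,"grip":0.3},
    {"ax":0,"ay":0,"az":0,"dx":-0.075,"dy":-0.494,"dz":0,"grip":0.3},
    {"ax":0,"ay":0,"az":0,"dx":-0.075,"dy":-0.494,"dz":0,"grip":0.3}
  ]
}}

```text
time_s: 27.2
ee_pos: [0.6102, 0.0398, 0.0379]
eef_rot: [0.997, -0.076, 0.001, -0.001]
force: [1.7, 11.1, 5.6]
gripper_width: 0.498
```

Call:
{"op": "arm_command", "data": {
  "plan": [
    {"ax":0,"ay":0,"az":0,"dx":-0.075,"dy":-0.494,"dz":0,"grip":0.3},
    {"ax":0,"ay":0,"az":0,"dx":-0.075,"dy":-0.494,"dz":0,"grip":0.3},
    {"ax":0,"ay":0,"az":0,"dx":-0.075,"dy":-0.494,"dz":0,"grip":0.3},
    {"ax":0,"ay":0,"az":0,"dx":-0.075,"dy":-0.494,"dz":0,"grip":0.3},
    {"ax":0,"ay":0,"az":0,"dx":-0.06,"dy":-0.4,"dz":0,"grip":0.3},
    {"ax":0,"ay":0,"az":0,"dx":0,"dy":0,"dz":0,"grip":0.3}
  ]
}}

```text
time_s: 27.8
ee_pos: [0.6065, 0.0158, 0.0379]
eef_rot: [0.997, -0.076, 0.001, -0.001]
force: [-0.0, 3.9, 5.0]
gripper_width: 0.497
```

Call:
{"op": "arm_command", "data": {
  "plan": [
    {"ax":0,"ay":0,"az":0,"dx":-0.03,"dy":-0.198,"dz":0,"grip":0.3},
    {"ax":0,"ay":0,"az":0,"dx":-0.03,"dy":-0.198,"dz":0,"grip":0.3},
    {"ax":0,"ay":0,"az":0,"dx":0,"dy":0,"dz":0,"grip":0.3}
  ]
}}

```text
time_s: 28.1
ee_pos: [0.6059, 0.0123, 0.0379]
eef_rot: [0.997, -0.076, 0.001, -0.001]
force: [0.7, 6.5, 5.5]
gripper_width: 0.5
```

Call:
{"op": "arm_command", "data": {
  "plan": [
    {"ax":0,"ay":0,"az":0,"dx":-0.03,"dy":-0.198,"dz":0,"grip":0.3},
    {"ax":0,"ay":0,"az":0,"dx":-0.03,"dy":-0.198,"dz":0,"grip":0.3},
    {"ax":0,"ay":0,"az":0,"dx":0,"dy":0,"dz":0,"grip":0.3}
  ]
}}

```text
time_s: 28.4
ee_pos: [0.6054, 0.0083, 0.0379]
eef_rot: [0.997, -0.076, 0.001, -0.001]
force: [0.9, 6.8, 5.2]
gripper_width: 0.497
```

Call:
{"op": "arm_command", "data": {
  "plan": [
    {"ax":0,"ay":0,"az":0,"dx":-0.02,"dy":-0.13,"dz":0,"grip":0.3},
    {"ax":0,"ay":0,"az":0,"dx":-0.02,"dy":-0.13,"dz":0,"grip":0.3},
    {"ax":0,"ay":0,"az":0,"dx":0,"dy":0,"dz":0,"grip":0.3}
  ]
}}

```text
time_s: 28.7
ee_pos: [0.605, 0.0059, 0.0379]
eef_rot: [0.997, -0.076, 0.001, -0.001]
force: [1.1, 7.2, 5.6]
gripper_width: 0.498
```

Call:
{"op": "arm_command", "data": {
  "plan": [
    {"ax":0,"ay":0,"az":0,"dx":-0.02,"dy":-0.13,"dz":0,"grip":0.3},
    {"ax":0,"ay":0,"az":0,"dx":-0.02,"dy":-0.13,"dz":0,"grip":0.3},
    {"ax":0,"ay":0,"az":0,"dx":0,"dy":0,"dz":0,"grip":0.3}
  ]
}}

```text
time_s: 29.0
ee_pos: [0.6046, 0.0033, 0.0379]
eef_rot: [0.997, -0.076, 0.001, -0.001]
force: [1.3, 7.4, 5.7]
gripper_width: 0.499
```

Call:
{"op": "arm_command", "data": {
  "plan": [
    {"ax":0,"ay":0,"az":0,"dx":-0.02,"dy":-0.13,"dz":0,"grip":0.3},
    {"ax":0,"ay":0,"az":0,"dx":-0.02,"dy":-0.13,"dz":0,"grip":0.3},
    {"ax":0,"ay":0,"az":0,"dx":0,"dy":0,"dz":0,"grip":0.3}
  ]
}}

```text
time_s: 29.3
ee_pos: [0.6042, 0.001, 0.0379]
eef_rot: [0.997, -0.075, 0.001, -0.001]
force: [1.3, 9.4, 5.2]
gripper_width: 0.501
```

Call:
{"op": "arm_command", "data": {
  "plan": [
    {"ax":0,"ay":0,"az":0,"dx":-0.02,"dy":-0.13,"dz":0,"grip":0.3},
    {"ax":0,"ay":0,"az":0,"dx":0,"dy":0,"dz":0,"grip":0.3},
    {"ax":0,"ay":0,"az":0,"dx":0,"dy":0,"dz":0,"grip":0.3}
  ]
}}

```text
time_s: 29.6
ee_pos: [0.604, 0.0002, 0.0379]
eef_rot: [0.997, -0.075, 0.001, -0.002]
force: [1.9, 13.1, 5.0]
gripper_width: 0.501
```

Call:
{"op": "arm_command", "data": {
  "plan": [
    {"ax":0,"ay":0,"az":0,"dx":-0.01,"dy":-0.06,"dz":0,"grip":0.3},
    {"ax":0,"ay":0,"az":0,"dx":0,"dy":0,"dz":0,"grip":0.3},
    {"ax":0,"ay":0,"az":0,"dx":0,"dy":0,"dz":0,"grip":0.3}
  ]
}}

```text
time_s: 29.9
ee_pos: [0.604, -0.0, 0.0379]
eef_rot: [0.997, -0.075, 0.001, -0.002]
force: [2.9, 16.2, 4.8]
gripper_width: 0.498
```

Call:
{"op": "arm_command", "data": {
  "plan": [
    {"ax":0,"ay":0,"az":0,"dx":0,"dy":0,"dz":0,"grip":0.6},
    {"ax":0,"ay":0,"az":0,"dx":0,"dy":0,"dz":0,"grip":0.8},
    {"ax":0,"ay":0,"az":0,"dx":0,"dy":0,"dz":0,"grip":0.9},
    {"ax":0,"ay":0,"az":0,"dx":0,"dy":0,"dz":1.5,"grip":0.9},
    {"ax":0,"ay":0,"az":0,"dx":0,"dy":0,"dz":4,"grip":0.9},
    {"ax":0,"ay":0,"az":0,"dx":0,"dy":0,"dz":4,"grip":0.9},
    {"ax":0,"ay":0,"az":0,"dx":0,"dy":2,"dz":4,"grip":0.9},
    {"ax":0,"ay":0,"az":0,"dx":0,"dy":4,"dz":0,"grip":0.9}
  ]
}}

```text
time_s: 30.7
ee_pos: [0.6057, 0.0569, 0.178]
eef_rot: [0.997, -0.078, 0.004, -0.0]
force: [0.8, 1.4, -0.3]
gripper_width: 0.903
```

Call:
{"op": "arm_command", "data": {
  "plan": [
    {"ax":0,"ay":0,"az":0,"dx":0,"dy":4,"dz":0,"grip":0.9},
    {"ax":0,"ay":0,"az":0,"dx":0,"dy":4,"dz":0,"grip":0.9},
    {"ax":0,"ay":0,"az":0,"dx":-1,"dy":4,"dz":0,"grip":0.9},
    {"ax":0,"ay":0,"az":0,"dx":-2,"dy":4,"dz":0,"grip":0.9},
    {"ax":0,"ay":0,"az":0,"dx":-2,"dy":3,"dz":0,"grip":0.9},
    {"ax":0,"ay":0,"az":0,"dx":0,"dy":0,"dz":0,"grip":0.9},
    {"ax":0,"ay":0,"az":0,"dx":0,"dy":0,"dz":0,"grip":0.9}
  ]
}}

```text
time_s: 31.4
ee_pos: [0.5529, 0.2486, 0.1723]
eef_rot: [0.997, -0.075, 0.0, 0.0]
force: [0.3, -0.5, 0.4]
gripper_width: 0.903
```

Run:
```python
from ang import *
np.set_printoptions(precision=1,suppress=True)
f=grab_frame("side")[:,:,::-1]; g=grab_frame("top")[:,:,::-1]
cv2.imwrite("pics/top7.png",g);cv2.imwrite("pics/side7.png",f)
s=get_state();print(s["ee_pos"],s["time_s"])
cv2.imwrite("pics/s7.png",np.hstack([cv2.resize(f[195:265,250:310],None,fx=6,fy=6,interpolation=2),cv2.resize(g[165:235,265:335],None,fx=6,fy=6,interpolation=2)]))
for c in("side","top"):
  for l in("print_block","master"):print(c,l,[(world(q["point"],c)*1000,q["p"]) for q in landmark_of(l,c)[:1]])
for cam,fn in(("side","side7"),("top","top7"),("side","side6"),("top","top6")):
  o,dk=feat(fn); print(fn,"hand",best(o,cam,74.5,-165,-115,[(0,0)])[0][:2])
  if "7" in fn: print("needle",best(dk,cam,71.5,-195,-168,[(0,0)])[0][:2])
```

```text
[0.6 0.2 0.2] 31.5
side print_block [(array([599.2, -28.1,   9.9]), 0.58)]
side master [(array([435.2, 255.6,   3.3]), 0.89)]
top print_block [(array([603.8, -32.1,   8.3]), 0.6)]
top master []
side7 hand (55.9, -145.0)
needle (40.0, -190.8)
top7 hand (58.9, -144.7)
needle (48.8, -187.1)
side6 hand (56.9, -145.0)
top6 hand (62.8, -144.7)
```

View pics/s7.png

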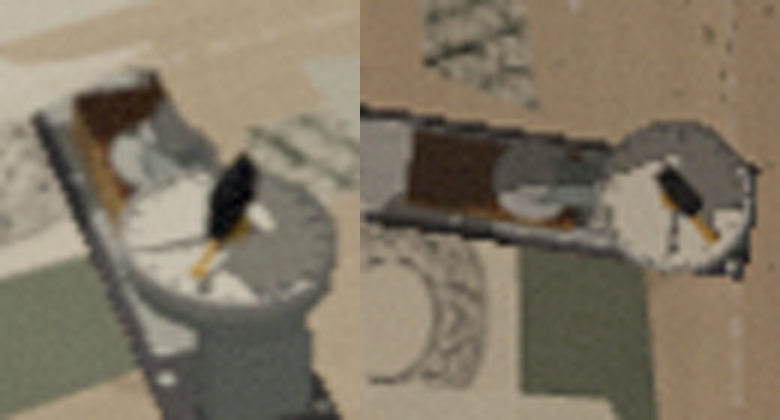

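```bash
python3 -c "
from plant import *
print(close_job())"
```

```text
the job is handed in; nothing more can be done
None
```

The job is handed in, with all steps done in the order asked at about 31.5 s of the 72 s allowed; `close_job` gives no verdict.

- **Master:** I slid it in under the foot until it touched the stop. The wrist force along the slide was about 16 N, of which I put roughly 8 N on the buffer. After setting the hand I drew it out and laid it flat at its original spot; both the network and the side picture show it there.
- **Zero hand:** I gripped the bar knob and turned it clockwise by 78°. It has not moved since: it read the same angle in every picture before and after the printing block went in.
- **Printing block:** It is under the foot, against the stop, with the same forces. The gripper is clear, and the needle has swung on past the hand as expected. I did not separately measure that either block sits square; both were slid in at the measured angle of the gauge.

**Where the checks disagreed:** by gripper angle and the anvil's measured direction, the hand is within about 0.5° of where the needle stood with the master in. By the pictures it is about 2–3° too far clockwise. Needle and hand angles in those pictures came out stretched by 4–9%, and shadows pull them too, so I left the hand alone. The remaining error is probably about 1°, at worst about 3°.

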